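# Clear the cobbler's bench: kit the shadow tray and empty the trimmings

### The arm

A 7-joint arm with a two-finger parallel gripper is mounted at the origin on the work surface. World frame = base frame: x ahead of the robot, y to its left, z up, the work surface at z = 0. Lengths are in m, angles in rad, forces in N, time in s.
With the tool pointing down it reaches from about 0.4 to 0.85 m from the base axis. Payload 4.4 kg.
Tool frame: the origin (TCP) lies between the finger pads; the fingertips stand 8 mm ahead of it and the grasp point (between the pads) lies 11 mm behind it; z points along the fingers, y is the line along which they close (so a half turn about z gives the same grasp; the last joint's range is limited). The gripper opens to 94 mm and grips with 3 to 60 N. Pads are 16 mm wide; open, the fingers measure 119 mm over their backs; the gripper's body (75 mm by 177 mm) begins 78 mm behind the grasp point.
Start: joints at [1.181, 0.628, 0.038, 1.517, -0.027, 0.996, -0.02], TCP at [0.207, -0.616, 0.213] pointing down, gripper open.
Joint ranges: [-3.06, 3.06], [-0.37, 2.12], [-1.25, 1.32], [0.18, 2.47], [-1.1, 4.24], [0.23, 1.98], [-2.94, 2.94]. Speed limits (rad/s): [2.57, 2.57, 3.14, 3.14, 3.14, 3.14, 3.14].

### API

Orientations are given as a unit quaternion [x, y, z, w].
In Python, from cell import manip gives the robot as it stands. The module is installed in compiled form; this text tells all that it offers. Calls block until the motion is done:
- manip.move_pose(position, orientation): joint-space move of the TCP to a pose.
- manip.move_straight(position, rot=None, speed=0.15, stop_force=None): straight line of the TCP; rot=None keeps the orientation; speed is the mean speed in m/s. With stop_force (N) it stops when the force on the tool has changed by that much, and returns True; else False.
- manip.set_joints(angles): joint-space move.
- manip.gripper_to(opening, grasp_force=None): finger opening in m; grasp_force is the grip in N (None keeps the last); returns when the fingers have stopped.
- manip.pause(seconds).
- manip.inverse_kinematics(position, orientation): joint angles nearest the present ones, or None.
- manip.grab_frame(name): name is "side" or "top" or "wrist"; returns the picture (384x512x3 uint8, red, green, blue); there is no depth.
- manip.get_calibration(name): a dict with "fx", "fy", "cx", "cy" (pixels), "xyz" and "orientation" of the camera in the world. Camera axes: x right, y down, z forward; pixel columns grow to the right and rows downward; lengths in m; the calibration is good to about 2 mm. A picture is of the moment at which its call begins: read the wrist's pose just before it. get_calibration takes no time and is no camera call; for the wrist camera it gives the pose at the moment of the call.
A pose or a line that the arm cannot do raises manip.IKError and nothing moves.
- manip.sign_off(): hands the job in; it is judged then, once.
Readings, each from a call of its own:
- manip.get_t(): time.
- manip.get_joints(): joint angles.
- manip.get_joint_velocities(): joint speeds.
- manip.get_joint_torque(): joint torques, N m.
- manip.get_position(): TCP position.
- manip.get_tcp_rot(): TCP orientation.
- manip.get_ft_force(): force on the tool from outside, world axes, zero at the start.
- manip.get_ft_torque(): the same for the moment, N m.
- manip.get_grip_width(): finger opening in m.
- manip.get_finger_force(): force on a finger pad.
Only numpy, scipy, OpenCV 4.12 (cv2) and the standard library are available. Lean on these libraries where they do the work, as an engineer would, in place of code of your own. Each camera call takes 0.05 s, during which the arm holds its last target. There are 200 camera calls.

### The job

Clear up after the heel job: put every spanner, key, bracket and heel former lying on the bench into the cut-out of its own shape in the blue shadow tray, pressed fully home and flat, and tip the yellow catch tray up by its handle so that all the rubber offcuts slide into the grey scrap bin. Let the catch tray back down level at the end, and leave the other things on the bench where they are.

Things in the scene. Friction and masses are not known exactly. Their poses are not given: they have to be found in the camera images.
- kit_tray: shadow-cut tray, fixed: blue sheet with five cut-outs showing a yellow floor, 230 x 290 mm (x, y), 14 mm high; cavity floors 6 mm above the bench, cavities 8 mm deep, so that seated parts stand 10 to 12 mm proud. Origin: centre of its underside; x points away from the robot at yaw 0, y left.
- spanner_c (a point): loose steel double open-ended spanner, 36 x 112 x 18 mm, 0.2 kg: shank 16 mm wide (x) along its y axis from -28 to 28 mm, 36 mm wide jaw heads beyond. Same after a half turn. The point is the centre of its outline's bounding box, half-way up its 18 mm; z is up as it lies, x and y run along its sides. May be absent.
- tkey_c (a point): loose T-shaped key, 72 x 72 x 20 mm, 0.14 kg: red cross-bar at x from 20 to 36 mm and y from -36 to 36 mm; dark stem 16 mm wide at y from -8 to 8 mm and x from -36 to 20 mm; balances about x = 12, y = 0. The point is the centre of its outline's bounding box, half-way up its 20 mm; z is up as it lies, x and y run along its sides. May be absent.
- angle_c (a point): loose aluminium L-shaped bracket, 72 x 50 x 20 mm, 0.12 kg: long arm 18 mm wide at y from -25 to -7 mm over all of x from -36 to 36 mm; short arm at x from 18 to 36 mm up to y = 25 mm; balances about x = 8, y = -8. The point is the centre of its outline's bounding box, half-way up its 20 mm; z is up as it lies, x and y run along its sides. May be absent.
- crank_c (a point): loose brass Z-shaped cranked bracket, 72 x 40 x 20 mm, 0.16 kg: one arm at y from 2 to 20 mm and x from -36 to 12 mm, the other at y from -20 to -2 mm and x from -12 to 36 mm, joined in the middle (x from -12 to 12 mm, where it is 40 mm across in y). Same after a half turn. The point is the centre of its outline's bounding box, half-way up its 20 mm; z is up as it lies, x and y run along its sides. May be absent.
- heel_c (a point): loose black D-shaped heel former, 50 x 46 x 20 mm, 0.06 kg: flat sides at y = -23 and 23 mm for x from -25 to 2 mm, straight back at x = -25 mm, half-round nose (radius 23 mm) to x = 25 mm. The point is the centre of its outline's bounding box, half-way up its 20 mm; z is up as it lies, x and y run along its sides. May be absent.
- spanner_cavity (a point): the spanner cavity of the kit tray, cut 3 mm larger all round than its part; the point is where the part's own point comes to rest when it is fully home, with the part's x and y axes along this point's (= the tray's) axes; its floor is 9 mm below this point and the tray's top face 1 mm below it. 
- tkey_cavity (a point): the T-key cavity of the kit tray, cut 3 mm larger all round than its part; the point is where the part's own point comes to rest when it is fully home, with the part's x and y axes along this point's (= the tray's) axes; its floor is 10 mm below this point and the tray's top face 2 mm below it. 
- angle_cavity (a point): the L-bracket cavity of the kit tray, cut 3 mm larger all round than its part; the point is where the part's own point comes to rest when it is fully home, with the part's x and y axes along this point's (= the tray's) axes; its floor is 10 mm below this point and the tray's top face 2 mm below it. 
- crank_cavity (a point): the Z-bracket cavity of the kit tray, cut 3 mm larger all round than its part; the point is where the part's own point comes to rest when it is fully home, with the part's x and y axes along this point's (= the tray's) axes; its floor is 10 mm below this point and the tray's top face 2 mm below it. 
- heel_cavity (a point): the heel-former cavity of the kit tray, cut 3 mm larger all round than its part; the point is where the part's own point comes to rest when it is fully home, with the part's x and y axes along this point's (= the tray's) axes; its floor is 10 mm below this point and the tray's top face 2 mm below it. 
- catch_tray (a joint): tilt of the yellow catch tray about its hinge, rad: 0 = level and at rest on its stop, grows as the handle end is lifted, stop at 1.4. It does not stay up: it falls back level when let go; lifting takes about 3 N at the handle.
- tray_hinge (a point): the hinge of the yellow catch tray, at the middle of its open lip, 90 mm above the bench. The frame turns with the tray: x lies along the hinge, y points from the lip towards the handle, z up at tilt 0. The tray is 130 mm wide (x) and 144 mm long (y), with 30 mm walls on three sides; what it holds slides off the lip into the scrap bin once it is tilted steeply (about 1.2 rad).
- tray_handle (a point): middle of the black round handle bar of the catch tray, 10 mm thick and 110 mm long along the hinge direction, 182 mm from the hinge and 15 mm above the tray's floor plane; 33 mm free between the bar and the tray's end wall; it turns in the fingers as the tray tilts. Its frame turns with the tray.
- bin_floor (a point): centre of the inner floor of the grey open scrap bin, 4 mm above the bench, fixed under the catch tray's lip; inside 190 mm (x) by 175 mm (y); walls 75 mm high, the far one (-y) 130 mm. Axes along the stand's: y points towards the catch tray's handle.
- offcut1_c (a point): loose chunky rubber offcut, 34 x 26 x 20 mm, brown, 30 g; its centre. Lies in the catch tray at the start. May be absent.
- offcut2_c (a point): loose chunky rubber offcut, 30 x 28 x 22 mm, black, 30 g; its centre. Lies in the catch tray at the start. May be absent.
- offcut3_c (a point): loose chunky rubber offcut, 34 x 24 x 18 mm, brown, 30 g; its centre. Lies in the catch tray at the start. May be absent.
- offcut4_c (a point): loose chunky rubber offcut, 28 x 26 x 24 mm, black, 30 g; its centre. Lies in the catch tray at the start. May be absent.
- glue_jar: bystander, to be left alone: loose amber glue jar, diameter 60, height 75 mm. Origin: its underside.
- shoe_last: bystander, to be left alone: loose wooden shoe last, about 80 x 240 x 90 mm. Origin: its underside.
- soles: bystander, to be left alone: loose stack of three rubber soles, about 105 x 80 x 24 mm. Origin: its underside.
- thread_stand: bystander: red thread reel, diameter 28, height 43 mm, on a stand fixed to the bench among the kit parts. Origin: its underside.

How it is judged:
On the way:
1. the catch tray is tipped up steeply (value of joint catch_tray above 0.9 rad), for 0.2 s.
At the end, for the whole second after the job is handed in: every kit part present lies at rest in its own cavity, within 5.5 mm and 0.14 rad of it, flat (tilt under 0.1 rad) and home to 3 mm; every offcut present lies at rest inside the scrap bin; the catch tray is back level (under 0.06 rad) (horizontal distance between spanner_c and spanner_cavity below 0.0055 m and z of spanner_c in the frame of spanner_cavity between -0.003 and 0.003 m and angle between the x axis of spanner_c and the x axis of spanner_cavity, either way round below 0.14 rad and angle between each of spanner_c, tkey_c, angle_c, crank_c, heel_c's own z axis and vertical below 0.1 rad and linear speed of each of spanner, tkey, angle, crank, heel, offcut1, offcut2, offcut3, offcut4 below 0.02 m/s and horizontal distance between tkey_c and tkey_cavity below 0.0055 m and z of tkey_c in the frame of tkey_cavity between -0.003 and 0.003 m and angle between the x axis of tkey_c and the x axis of tkey_cavity, either way round below 0.14 rad and horizontal distance between angle_c and angle_cavity below 0.0055 m and z of angle_c in the frame of angle_cavity between -0.003 and 0.003 m and angle between the x axis of angle_c and the x axis of angle_cavity, either way round below 0.14 rad and horizontal distance between crank_c and crank_cavity below 0.0055 m and z of crank_c in the frame of crank_cavity between -0.003 and 0.003 m and angle between the x axis of crank_c and the x axis of crank_cavity, either way round below 0.14 rad and horizontal distance between heel_c and heel_cavity below 0.0055 m and z of heel_c in the frame of heel_cavity between -0.003 and 0.003 m and angle between the x axis of heel_c and the x axis of heel_cavity, either way round below 0.14 rad and x of offcut1_c in the frame of bin_floor between -0.095 and 0.095 m and y of offcut1_c in the frame of bin_floor between -0.09 and 0.09 m and z of each of offcut1_c, offcut2_c, offcut3_c, offcut4_c in the frame of bin_floor below 0.06 m and x of offcut2_c in the frame of bin_floor between -0.095 and 0.095 m and y of offcut2_c in the frame of bin_floor between -0.09 and 0.09 m and x of offcut3_c in the frame of bin_floor between -0.095 and 0.095 m and y of offcut3_c in the frame of bin_floor between -0.09 and 0.09 m and x of offcut4_c in the frame of bin_floor between -0.095 and 0.095 m and y of offcut4_c in the frame of bin_floor between -0.09 and 0.09 m and value of joint catch_tray below 0.06 rad); the robot touches nothing.
It fails at once if the glue jar is moved by more than 5 cm (distance of glue_jar from where it was at the start of the episode above 0.05 m).
It fails at once if the shoe last is moved by more than 5 cm (distance of shoe_last from where it was at the start of the episode above 0.05 m).
It fails at once if the soles is moved by more than 5 cm (distance of soles from where it was at the start of the episode above 0.05 m).
Of spanner, tkey, angle, crank, heel only 4 to 5 are there at a start; the rules pass over those that are not, and their reading is None.
Of offcut1, offcut2, offcut3, offcut4 only 2 to 4 are there at a start; the rules pass over those that are not, and their reading is None.
At some moment in a run one of spanner, tkey, angle, crank, heel may be knocked a few centimetres aside while the robot is not near it.
Once in a run the grip may slacken for a moment while it holds something.
It also fails if it takes over 208 s, if anything falls off the work surface, if the arm or the gripper's body presses on something with over 40 N, if the wrist force passes 120 N, or if a joint passes its speed limit or range.

## Working session

There is one attempt and no reset: what is moved stays moved. The work goes in short steps, each a Python script; the robot and the scene stay as the last script left them, time stands still between calls to the robot, and variables do not carry over. Pictures are saved under pics/ and viewed, at most 14 in all, crops included, and the job is handed in when it is done.

```bash
ls; mkdir -p pics; python3 - <<'E'
from cell import manip as m
import cv2
for n in("top","side"):
    f=m.grab_frame(n); cv2.imwrite(f"pics/{n}0.png",cv2.resize(f[:,:,::-1],(800,600),interpolation=cv2.INTER_CUBIC)); print(n,m.get_calibration(n))
print(m.get_calibration("wrist"),m.get_position(),m.get_tcp_rot(),m.get_t())
E
```

```text
pics
top {'fx': 414.87680609186725, 'fy': 414.87680609186725, 'cx': 257.04613933742064, 'cy': 186.6302077977735, 'xyz': array([ 0.38091466, -0.06410039,  1.3668763 ]), 'orientation': array([ 0.70622869, -0.70391132,  0.04678432, -0.05967514])}
side {'fx': 406.1421099711337, 'fy': 406.1421099711337, 'cx': 260.81544638167287, 'cy': 189.43493332384043, 'xyz': array([0.45391016, 0.78747703, 0.84157872]), 'orientation': array([-0.07613091,  0.90622978, -0.41508148,  0.02567173])}
{'fx': 336.1286799567152, 'fy': 336.1286799567152, 'cx': 252.75919301240253, 'cy': 196.29203907974915, 'xyz': array([ 0.28617991, -0.58937492,  0.38373821]), 'orientation': array([ 0.80299529, -0.57803588, -0.0853252 ,  0.1174423 ])} [ 0.20667489 -0.61569018  0.21268969] [ 9.86920568e-01  1.61205301e-01 -1.28309178e-04 -7.91301836e-04] 0.1
```

View pics/top0.png

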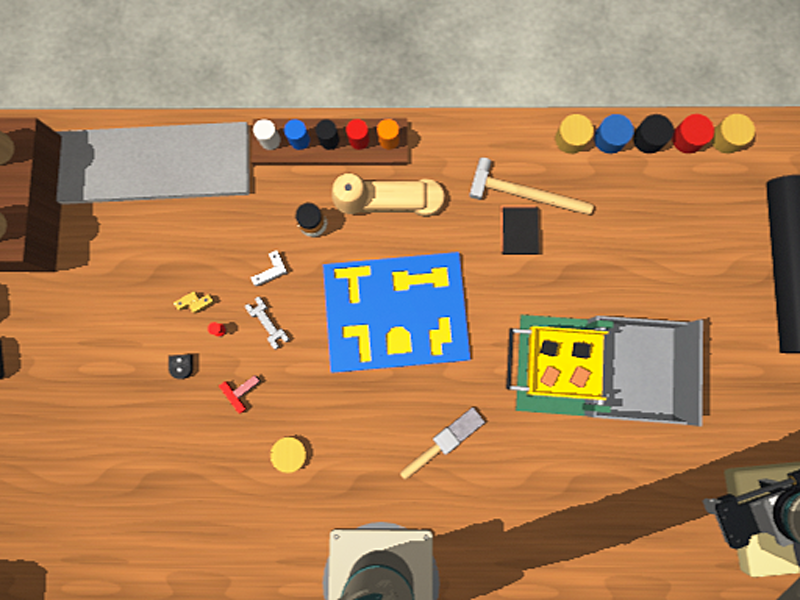

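View pics/side0.png

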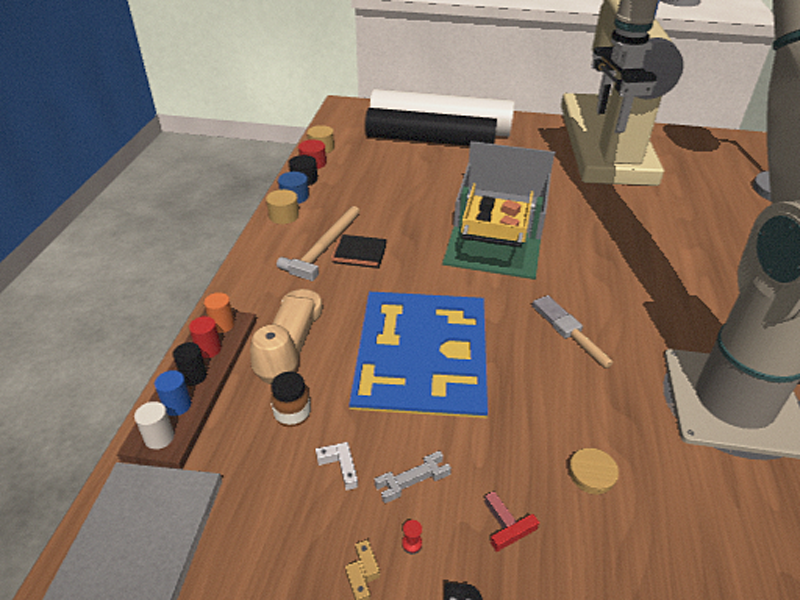

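The top view has all five parts at left (display px: L 270,268; Z 193,300; spanner 268,322; D 180,365; T 240,393), with the reel at (217,328). The blue tray is at (397,312) and the catch tray at (565,362) with 4 offcuts. I'll take closer wrist views next.

```bash
cat > h.py <<'E'
from cell import manip as m
import cv2, numpy as np, pickle
from scipy.spatial.transform import Rotation as R
def q(yaw): return [np.cos(yaw/2),np.sin(yaw/2),0,0]
def shot(tag,name="wrist"):
    c=m.get_calibration(name); f=m.grab_frame(name)
    pickle.dump((c,f),open(f"pics/{tag}.pkl","wb")); return c,f
def ray(c,u,v,z):
    d=R.from_quat(c["orientation"]).apply([(u-c["cx"])/c["fx"],(v-c["cy"])/c["fy"],1])
    p=c["xyz"]; return (p+d*(z-p[2])/d[2])[:2]
def proj(c,P):
    p=R.from_quat(c["orientation"]).inv().apply(np.atleast_2d(P)-c["xyz"])
    return np.c_[c["fx"]*p[:,0]/p[:,2]+c["cx"],c["fy"]*p[:,1]/p[:,2]+c["cy"]]
def save(tag,f,s=1.5625,box=None):
    if box: f=f[box[1]:box[3],box[0]:box[2]]
    cv2.imwrite(f"pics/{tag}.png",cv2.resize(f[:,:,::-1],None,fx=s,fy=s,interpolation=cv2.INTER_CUBIC))
E
python3 - <<'E'
from h import *
c,f=shot("top1","top")
P={k:ray(c,u/1.5625,v/1.5625,z) for k,(u,v,z) in dict(L=(270,268,.02),Z=(193,300,.02),S=(268,322,.018),D=(180,365,.02),T=(240,393,.02),reel=(217,328,.05),tray=(397,312,.014),catch=(565,362,.1),handle=(513,360,.105),bin=(655,365,.0)).items()}
for k in P: print(k,P[k].round(3))
def view(tag,p,z):
    m.move_pose([p[0],p[1],z],q(0)); c,f=shot(tag); save(tag,f); print(tag,m.get_t(),c["xyz"])
m.move_straight([.207,-.616,.33])
view("catch",(P["catch"]-[.08,0]),.33)
view("tray",(P["tray"]-[.08,0]),.25)
view("parts",(np.mean([P[k] for k in "LZSDT"],0)-[.07,0]),.27)
print(m.get_joints())
E
```

```text
L [0.636 0.241]
Z [0.567 0.401]
S [0.521 0.241]
D [0.43  0.421]
T [0.373 0.293]
reel [0.505 0.338]
tray [ 0.543 -0.029]
catch [ 0.436 -0.357]
handle [ 0.439 -0.256]
bin [ 0.435 -0.567]
catch 2.2667 [ 0.43937783 -0.35875396  0.50085777]
tray 3.65 [ 0.54696521 -0.03107311  0.42126891]
parts 5.0167 [0.51997807 0.31748447 0.4409716 ]
[-0.53783768  0.41262698 -0.20687391  1.74827849  0.09995825  0.99145431
 -2.3566483 ]
```

View pics/parts.png

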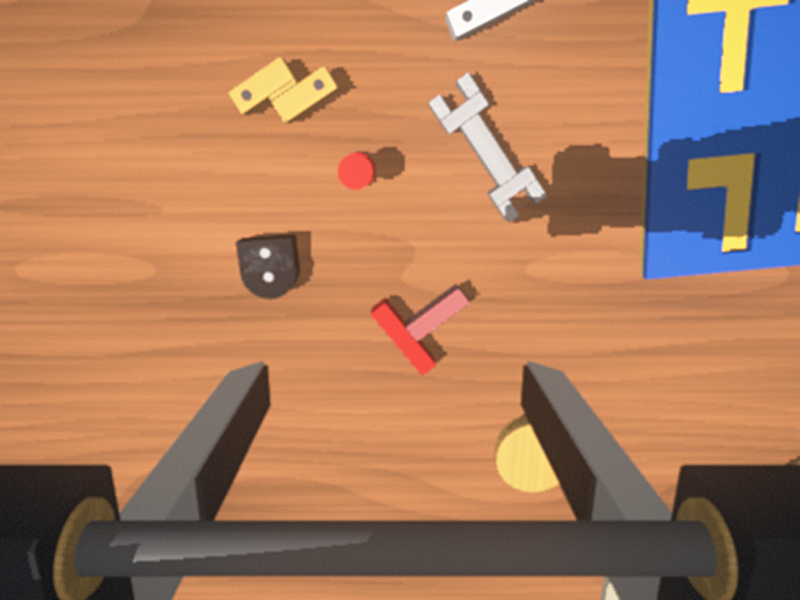

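View pics/tray.png

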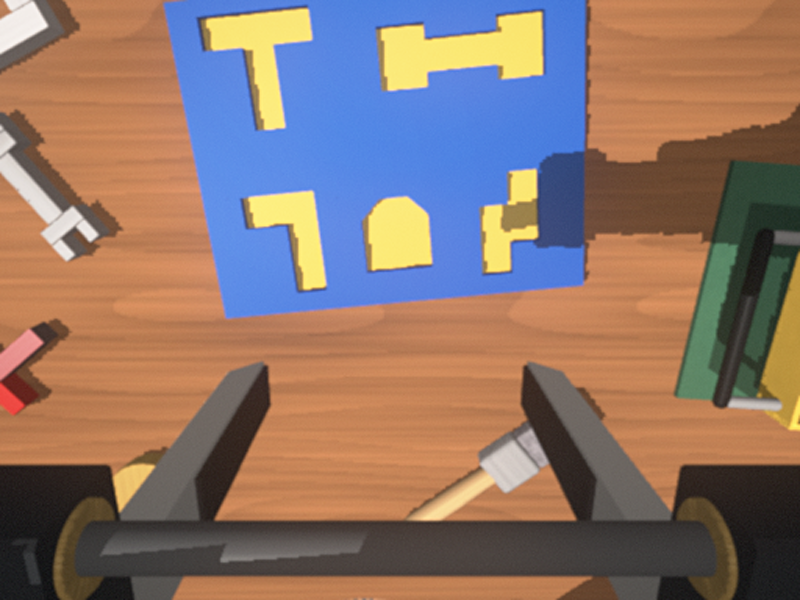

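View pics/catch.png

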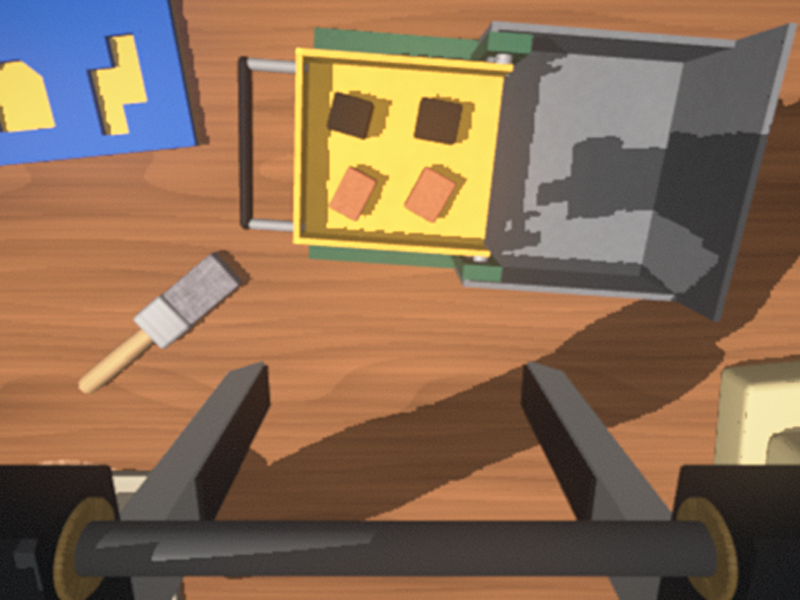

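Views: the parts shot shows Z (285,90), reel (355,170), spanner (490,145), D (268,265) and T (420,325). The L is cut off at the top. The tray shot shows all five cut-outs, and the catch tray's bar runs from (243,60) to (247,228). Next I'll write a silhouette fitter and overlay the result as a check.

```bash
cat > fit.py <<'E'
from h import *
from scipy.optimize import minimize
a=np.linspace(-np.pi/2,np.pi/2,25)
POLY={k:np.array(v)/1000. for k,v in dict(
 S=[(-18,-56),(18,-56),(18,-28),(8,-28),(8,28),(18,28),(18,56),(-18,56),(-18,28),(-8,28),(-8,-28),(-18,-28)],
 T=[(20,-36),(36,-36),(36,36),(20,36),(20,8),(-36,8),(-36,-8),(20,-8)],
 L=[(-36,-25),(36,-25),(36,25),(18,25),(18,-7),(-36,-7)],
 Z=[(-36,2),(-12,2),(-12,-20),(36,-20),(36,-2),(12,-2),(12,20),(-36,20)],
 D=[(-25,-23)]+[(2+23*np.cos(t),23*np.sin(t)) for t in a]+[(-25,23)]).items()}
H=dict(S=.018,T=.02,L=.02,Z=.02,D=.02)
def grow(p,d):   # offset polygon (ccw or cw) outward by d
    s=np.sign(sum(np.cross(p,np.roll(p,-1,0)))); e=np.roll(p,-1,0)-p; e/=np.linalg.norm(e,axis=1)[:,None]
    n=s*np.c_[e[:,1],-e[:,0]]; n0=np.roll(n,1,0); return p+d*(n+n0)/(1+(n*n0).sum(1))[:,None]
U=3
def mask(f,k):
    f=cv2.resize(f,None,fx=U,fy=U,interpolation=cv2.INTER_CUBIC)
    h,s,v=[x.astype(int) for x in cv2.split(cv2.cvtColor(f,cv2.COLOR_RGB2HSV))]
    M=dict(T=((h<7)|(h>172))&(s>90),S=(s<60)&(v>70),L=(s<60)&(v>70),Z=(h>18)&(h<32)&(s>70)&(v>90),
      D=(s<95)&(v<110)|((s<60)&(v>120)),cav=~((h>100)&(h<130)&(s>90)))[k]
    return M.astype(np.uint8)
def rend(c,poly,x,shape,zs):
    im=np.zeros(shape,np.uint8); C,Sn=np.cos(x[2]),np.sin(x[2]); P=poly@np.array([[C,Sn],[-Sn,C]])+x[:2]
    pts=[(proj(c,np.c_[P,np.full(len(P),z)])+.5)*U-.5 for z in zs]
    for p in pts: cv2.fillPoly(im,[np.round(p*16).astype(np.int32)],1,shift=4)
    for a,b in zip(pts,pts[1:]):   # swept walls
        for i in range(len(poly)):
            j=(i+1)%len(poly); cv2.fillPoly(im,[np.round(np.array([a[i],a[j],b[j],b[i]])*16).astype(np.int32)],1,shift=4)
    return im
def fit(c,f,k,x0,cav=False,spread=.015,z0=0):
    M=mask(f,"cav" if cav else k); poly=grow(POLY[k],.003) if cav else POLY[k]; zs=[.014] if cav else [z0,z0+H[k]]
    roi=cv2.dilate(rend(c,poly,x0,M.shape,zs),np.ones((25 if cav else 90,)*2,np.uint8)); M=M*roi
    if k=="S" and not cav: M=cv2.morphologyEx(M,cv2.MORPH_OPEN,np.ones((5,5)))
    def cost(x):
        r=rend(c,poly,x,M.shape,zs); return 1-(r&M).sum()/max(1,(r|M).sum())
    best=None
    for d in [(0,0,0),(spread,0,.15),(-spread,0,-.15),(0,spread,.15),(0,-spread,-.15)]:
        s=np.array([[0,0,0],[.012,0,0],[0,.012,0],[0,0,.2]])*(.4 if cav else 1)
        o=minimize(cost,x0+np.array(d)*(.2 if cav else 1),method="Nelder-Mead",options=dict(initial_simplex=x0+np.array(d)*(.2 if cav else 1)+s,xatol=1e-4,fatol=1e-4))
        if best is None or o.fun<best.fun: best=o
    return best.x,1-best.fun
def draw(c,f,items):
    g=cv2.resize(f,None,fx=U,fy=U,interpolation=cv2.INTER_CUBIC)
    for k,x,cav in items:
        poly=grow(POLY[k],.003) if cav else POLY[k]; cs,_=cv2.findContours(rend(c,poly,x,g.shape[:2],[.014] if cav else [0,H[k]]),0,1)
        cv2.drawContours(g,cs,-1,(0,255,0),1)
    return g
E
python3 - <<'E'
from fit import *
D=np.pi/180
c,f=pickle.load(open("pics/tray.pkl","rb")); it=[]; cav={}
for k,u,v in [("T",263,62),("S",462,48),("L",285,240),("D",398,235),("Z",510,222)]:
    x0=np.r_[ray(c,u/1.5625,v/1.5625,.014),6*D]; x,s=fit(c,f,k,x0,True); cav[k]=x; it.append((k,x,1)); print("cav",k,x[:2].round(4),(x[2]/D).round(2),round(s,3))
pickle.dump(cav,open("cav.pkl","wb"))
g1=draw(c,f,it)
c,f=pickle.load(open("pics/parts.pkl","rb")); it=[]
for k,u,v,y in [("T",425,322,127),("S",490,147,-57),("Z",284,90,-59),("D",268,267,-174)]:
    x0=np.r_[ray(c,u/1.5625,v/1.5625,.01),y*D]; x,s=fit(c,f,k,x0); it.append((k,x,0)); print(k,x[:2].round(4),(x[2]/D).round(2),round(s,3))
g2=draw(c,f,it)
g=np.vstack([g1[:620,300:1200],g2[60:780,400:1200] if 0 else cv2.resize(g2[60:780,400:1300],(900,720))])
cv2.imwrite("pics/ov1.png",cv2.resize(g[:,:,::-1],None,fx=.447,fy=.447,interpolation=cv2.INTER_AREA)) if 0 else cv2.imwrite("pics/ov1.png",cv2.resize(np.hstack([g1[:620,300:1200],g2[60:680,400:1300]])[:,:,::-1],(800,276),interpolation=cv2.INTER_AREA))
c,f=pickle.load(open("pics/catch.pkl","rb"))
A=ray(c,243/1.5625,60/1.5625,.105);B=ray(c,247/1.5625,228/1.5625,.105);print("bar",A,B,np.linalg.norm(A-B))
for u,v in[(505,68),(490,250)]: print("lip",ray(c,u/1.5625,v/1.5625,.1))
E
```

```text
cav T [0.6002 0.0629] 5.49 0.94
cav S [ 0.6134 -0.0781] 5.14 0.977
cav L [0.4769 0.0548] 5.43 0.98
cav D [ 0.4854 -0.0323] 5.39 0.977
cav Z [ 0.4931 -0.1191] 5.04 0.978
T [0.3811 0.2879] 127.42 0.915
S [0.5197 0.2438] -53.86 0.823
Z [0.5628 0.4007] -58.87 0.76
D [0.4259 0.4236] -169.78 0.814
bar [ 0.49839635 -0.25459391] [ 0.38267883 -0.24772381] 0.1159212702645495
lip [ 0.4936338  -0.43654317]
lip [ 0.36454843 -0.43245506]
```

View pics/ov1.png

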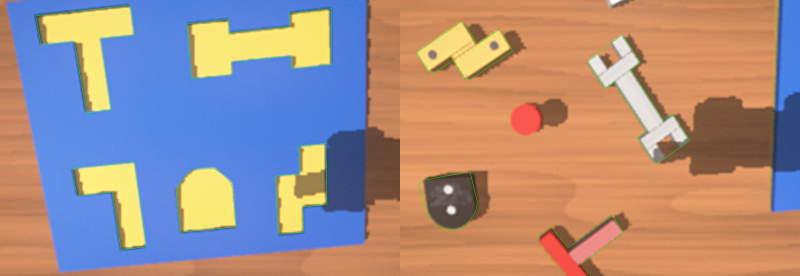

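The overlays match well. The handle bar (centre .4405,-.251) and the lip are 183 mm apart, as specified. I'll start with the T-key.

```bash
cat > pp.py <<'E'
from fit import *
CAV=pickle.load(open("cav.pkl","rb")); TY=np.mean([v[2] for v in CAV.values()])
G=dict(T=(.008,0,0,.016),L=(.004,-.016,0,.018),Z=(0,0,0,.040),D=(-.007,0,0,.046),S=(0,0,np.pi/2,.016)) # grasp in part frame, tool yaw, width
COM=dict(T=(.012,0),L=(.006,-.014),Z=(0,0),D=(-.002,0),S=(0,0))
def rot(a): return np.array([[np.cos(a),-np.sin(a)],[np.sin(a),np.cos(a)]])
def best_yaw(p,y,z=.15):
    c=[]
    for k in(-2,-1,0,1,2):
        j=m.inverse_kinematics([*p,z],q(y+k*np.pi))
        j2=m.inverse_kinematics([*p,.02],q(y+k*np.pi))
        if j is not None and j2 is not None: c.append((abs(j[6]),y+k*np.pi))
    return min(c)[1]
def look(k,x0,tag):
    m.move_pose([x0[0]-.085,x0[1],.20],q(0)); c,f=shot(tag); x,s=fit(c,f,k,np.array(x0)); return x,s
def pick(k,x,open_=.03,zg=.018):
    gx,gy,ga,w=G[k]; p=x[:2]+rot(x[2])@[gx,gy]; y=best_yaw(p,x[2]+ga)
    m.gripper_to(min(.09,w+open_)); m.move_pose([*p,.12],q(y)); m.move_straight([*p,zg],speed=.1,stop_force=15)
    z=m.get_position()[2]; m.gripper_to(max(0,w-.012),grasp_force=40); m.move_straight([*p,.12],speed=.12)
    print("pick",k,"z",round(z,4),"width",round(m.get_grip_width(),4),"ff",m.get_finger_force(),m.get_t())
def place(k,zg=.018,dx=(0,0)):
    gx,gy,ga,w=G[k]; t=CAV[k]; p=t[:2]+rot(TY)@[gx,gy]+dx; y0=TY+ga
    m.move_pose([*p,.12],q(best_yaw(p,y0))) if 0 else m.move_pose([*p,.12],q(near(p,y0,k)))
    print(" before lowering: width",round(m.get_grip_width(),4))
    m.move_straight([*p,.036],speed=.12); st=m.move_straight([*p,zg+.0065],speed=.03,stop_force=12)
    print(" lowered",st,m.get_position().round(4),"w",round(m.get_grip_width(),4))
YAW={}
def near(p,y,k): # half-turn symmetric parts: either; else must keep the part's sense
    r=R.from_quat(m.get_tcp_rot()).as_matrix(); cur=np.arctan2(r[1,0],r[0,0])
    rel=np.round((cur-YAW[k])/np.pi)  # tool yaw = part yaw + ga + rel*pi
    if k in"SZ": return best_yaw(p,y)
    c=[(abs(j[6]),y+(rel+2*i)*np.pi) for i in(-1,0,1) for j in[m.inverse_kinematics([*p,.03],q(y+(rel+2*i)*np.pi))] if j is not None]
    return min(c)[1]
def release(k):
    w=G[k][3]; pz=m.get_position(); m.gripper_to(w+.014); m.move_straight([pz[0],pz[1],.10],speed=.12)
def press(k,F=8):
    m.gripper_to(0); p=CAV[k][:2]+rot(TY)@COM[k]; r=m.get_tcp_rot()
    m.move_pose([*p,.07],r); st=m.move_straight([*p,.006+H[k]+.008-.003],speed=.03,stop_force=F)
    print(" press",st,"tip z-top",round(m.get_position()[2]-.008-.006-H[k],4)); m.move_straight([*p,.12])
def grab(k,x0,tag,dy=0):
    x,s=look(k,x0,tag); print(k,x[:2].round(4),np.degrees(x[2]).round(1),"iou",round(s,3))
    if s<.7: raise SystemExit("bad fit")
    YAW[k]=x[2]+G[k][2]; pick(k,x)
E
python3 - <<'E'
from pp import *
grab("T",[.3811,.2879,np.radians(127.4)],"T1"); place("T"); release("T"); press("T"); print(m.get_t(),m.get_ft_force())
E
```

```text
T [0.3816 0.2881] 127.9 iou 0.979
pick T z 0.0184 width 0.0154 ff 39.99940752983093 10.9667
 before lowering: width 0.0151
 lowered False [0.6081 0.0636 0.0244] w 0.0154
 press True tip z-top 0.0004
17.5083 [-0.05798894 -0.07350562 -0.10149524]
```

```bash
sed -i 's/^    m.move_straight(\[\*p,.036\]/    if m.get_grip_width()<w-.004: raise SystemExit("lost")\n&/' pp.py
python3 - <<'E'
from pp import *
D=np.radians
for k,x in [("D",[.4259,.4236,D(-169.8)]),("L",[.636,.241,D(-66.6)]),("S",[.5197,.2438,D(-53.9)]),("Z",[.5628,.4007,D(-58.9)])]:
    grab(k,x,k+"1"); place(k); release(k); press(k); print(m.get_t())
m.move_pose([CAV["D"][0]-.03,CAV["D"][1],.25],q(0)); c,f=shot("tray2"); save("tray2",f)
E
```

```text
D [0.4261 0.422 ] -177.1 iou 0.925
pick D z 0.0186 width 0.0459 ff 39.95311145670712 25.4583
 before lowering: width 0.0454
 lowered False [ 0.4784 -0.0329  0.0244] w 0.0454
 press True tip z-top 0.0003
32.8167
L [0.6061 0.2591] -64.5 iou 0.83
pick L z 0.0187 width 0.0176 ff 39.99685764312744 39.0833
 before lowering: width 0.0175
 lowered False [0.4823 0.0392 0.0244] w 0.0179
 press True tip z-top 0.0003
45.4917
S [0.5194 0.2439] -54.0 iou 0.816
pick S z 0.0186 width 0.0153 ff 39.999364614486694 51.625
 before lowering: width 0.0153
 lowered False [ 0.6133 -0.0781  0.0244] w 0.0152
 press True tip z-top 0.0004
58.2667
Z [0.5631 0.4012] -59.4 iou 0.865
pick Z z 0.0188 width 0.0397 ff 39.98613238334656 65.6583
 before lowering: width 0.0393
 lowered False [ 0.4931 -0.1191  0.0244] w 0.0395
 press True tip z-top 0.0003
73.1667
```

```bash
ls pics
```

```text
D1.pkl
L1.pkl
S1.pkl
T1.pkl
Z1.pkl
catch.pkl
catch.png
ov1.png
parts.pkl
parts.png
side0.png
top0.png
top1.pkl
tray.pkl
tray.png
tray2.pkl
tray2.png
```

View pics/tray2.png

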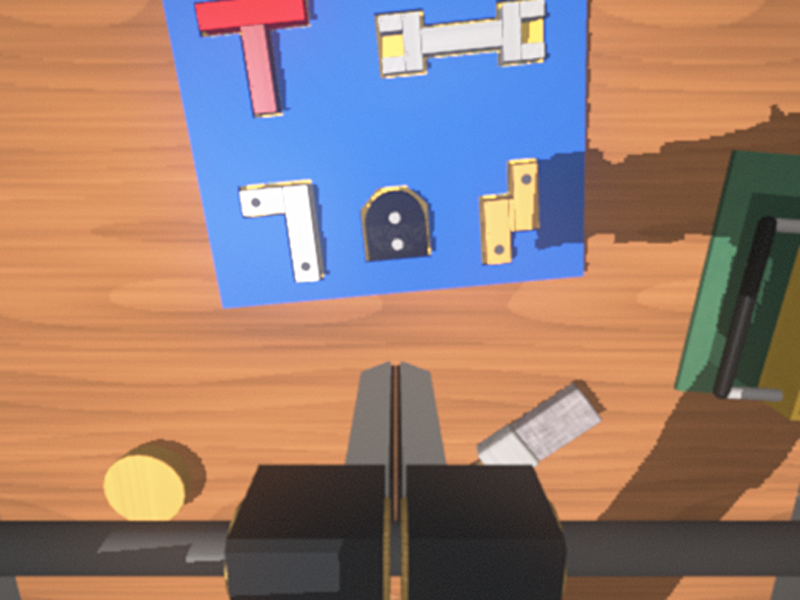

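All five parts are seated in their cut-outs: T (255,60), spanner (460,40), L (285,230), D (397,225), Z (510,212). Now I'll tip the catch tray.

```bash
cat > tip.py <<'E'
from h import *
hd=np.array([.4405,-.2512]); n=np.array([.0627,.998]); n/=np.linalg.norm(n); hg=hd-.182*n; ys=-np.arctan2(n[0],n[1])
def P(t): y=.182*np.cos(t)-.015*np.sin(t); return [*(hg+y*n),.09+.182*np.sin(t)+.015*np.cos(t)]
E
python3 - <<'E'
from tip import *
ok=[(k,[m.inverse_kinematics(P(t),q(ys+k*np.pi)) for t in(0,.4,.8,1.25)]) for k in(-1,0,1)]
k=min((abs(j[0][6]),k) for k,j in ok if all(i is not None for i in j))[1]; Q=q(ys+k*np.pi)
p=P(0); m.gripper_to(.03); m.move_pose([p[0],p[1],.2],Q); print(m.move_straight(p,speed=.08,stop_force=10),m.get_position())
m.gripper_to(0,grasp_force=20); print("w",m.get_grip_width(),m.get_ft_force())
for t in np.linspace(.1,1.25,12):
    m.move_straight(P(t),speed=.08)
    if round(t*100)%3==0 or t>1.2: print(round(t,2),m.get_grip_width(),m.get_ft_force().round(1))
m.pause(1.2); c,f=shot("up","side"); save("up",f,2.5,(200,40,420,240)); print(m.get_t())
E
```

```text
False [ 0.44080404 -0.25144291  0.10543504]
w 0.009419018849455443 [-0.43184116  1.33469923  3.15305022]
1.25 0.009103054119921612 [-1.7  3.5 10.2]
83.1833
```

View pics/up.png

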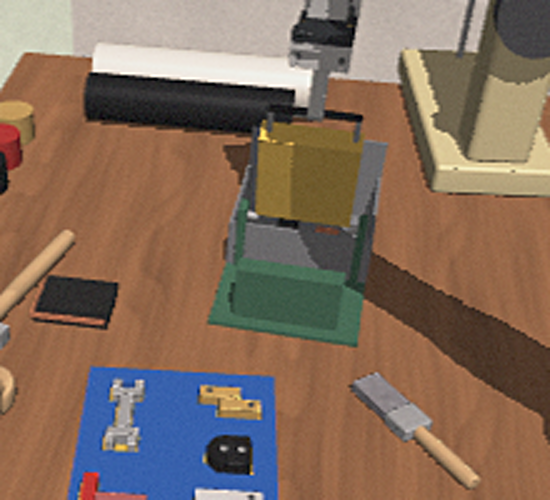

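The tray is up, with its bar at (315,115) and the offcuts visible below the lip at around (255,218) and (328,228). I'll lower it, let go and look from above.

```bash
python3 - <<'E'
from tip import *
for t in np.linspace(1.15,0,11): m.move_straight(P(t),speed=.08)
print(m.get_position(),m.get_grip_width(),m.get_ft_force().round(1))
p=P(0); m.gripper_to(.03); m.move_straight([p[0],p[1],.3]); m.move_pose([.36,-.40,.33],q(0)); c,f=shot("catch2"); save("catch2",f); print(m.get_t())
m.move_pose([.46,-.03,.25],q(0)); shot("tray3")
E
```

```text
[ 0.44095633 -0.25102545  0.10497498] 0.008941805997160565 [ 3.8  1.6 -1.2]
90.4
```

View pics/catch2.png

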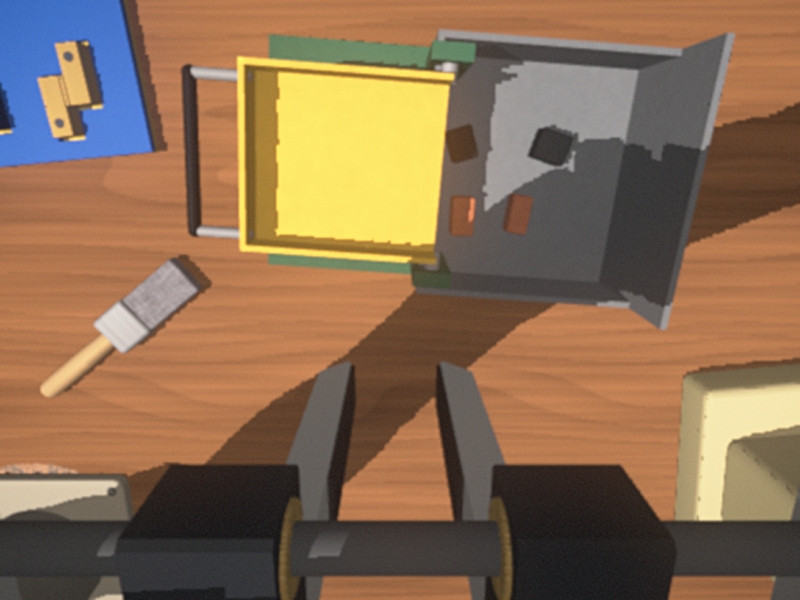

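```bash
python3 - <<'E'
from pp import *
c,f=pickle.load(open("pics/tray3.pkl","rb")); it=[]
for k in "TSLDZ":
    x,s=fit(c,f,k,CAV[k].copy(),spread=.004,z0=.006); print(k,((x[:2]-CAV[k][:2])*1000).round(1),np.degrees(x[2]-TY).round(1),round(s,2))
save("tray3",f)
c,f=shot("top9","top"); save("top9",f)
E
```

```text
T [-0.5 -0.5] 0.3 0.61
S [-0.6  0.2] -0.6 0.81
L [-1.2 -0.8] 0.7 0.92
D [-0.9 -0.4] 1.1 0.83
Z [0.6 0.5] 1.0 0.68
```

View pics/tray3.png

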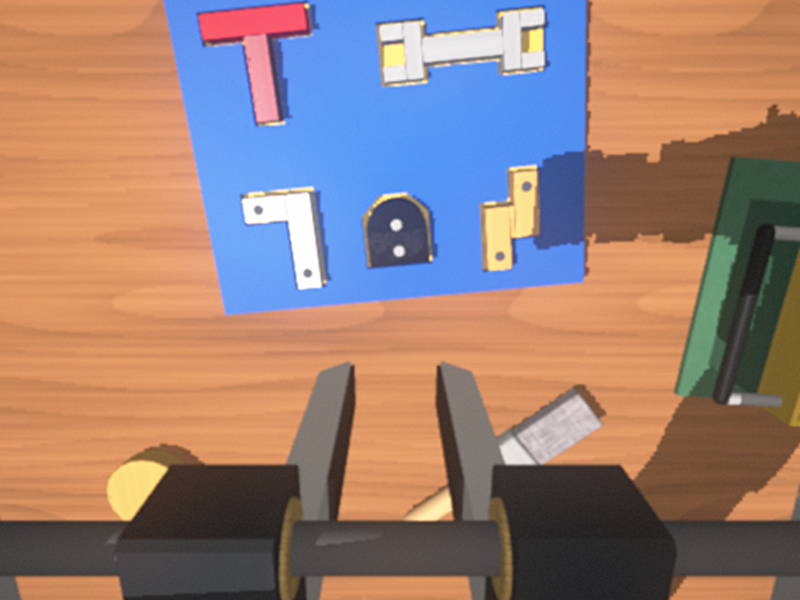

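View pics/top9.png

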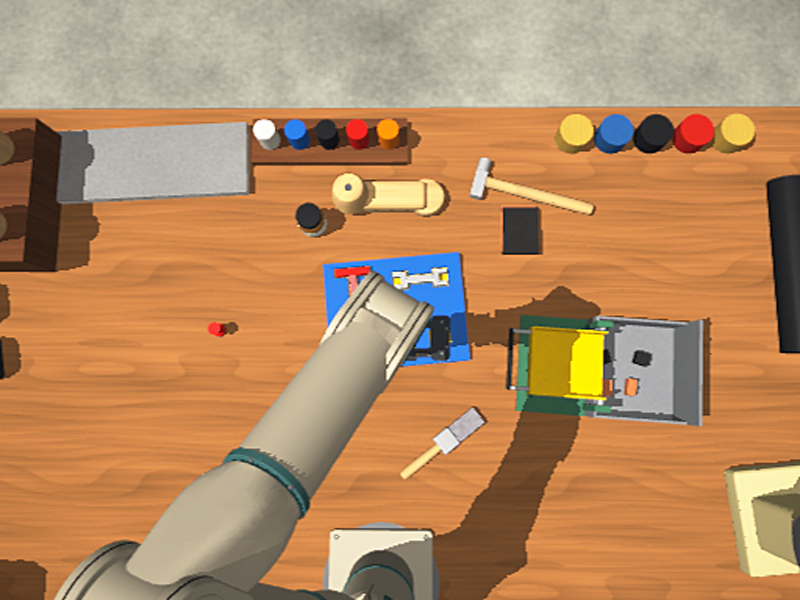

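The catch tray is empty and level, and all four offcuts are in the bin at (460,142), (552,146), (462,214) and (517,213). All five parts are in their cut-outs within about 1.5 mm and 1.1°, and the jar, last and soles are in their original places. Handing in.

```bash
python3 -c "
from cell import manip as m
print(m.sign_off(),m.get_t())"
```

```text
the job is handed in; nothing more can be done
the job is handed in; nothing more can be done
```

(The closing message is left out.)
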